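# Empty the scrap tray and hold it in the extraction box

### The job

Take the small scrap tray by its upright handle and tip the three metal casting scraps off its open front into the green rubber bowl without touching them with the gripper. Then pass the empty tray, level and front first, through the narrow slot in the front of the grey dust extraction box until about half to two thirds of its pan is inside, so that the dust is drawn off. Finish while still holding it there, still and without pressing it against the edges of the slot; leave the bowl upright and do not disturb the jar, the plaster cast or the bur block.

Things in the scene. Friction and masses are not known exactly. Their poses are not given: they have to be found in the camera images.
- tray_handle (a point): Grip point of the scrap tray: a black upright plate handle behind the pan, 10 mm thick along the tray's x, 28 mm wide along y, its top 75 mm above the tray's underside. This point is its centre, 55 mm above the underside, 60 mm behind the pan's middle. Tray axes: x from handle to open front, z up. At the start the tray stands on the bench, scraps in it.
- tray_front (a point): Middle of the tray's open front edge, 4.5 mm above the tray's underside, 105 mm ahead of the handle's centre and 50.5 mm below point tray_handle; axes as the tray's.
- scrap0_center (a point): Centre of a metal casting scrap, a round button with a short stub on top, 20 mm across and 16 mm high, about 20 g, loose on the tray.
- scrap1_center (a point): The same, 18 mm across and 14 mm high.
- scrap2_center (a point): The same, 16 mm across and 13 mm high, the one nearest the tray's front.
- bowl: Green rubber mixing bowl, loose, 0.16 kg, rigid here, round, 125 mm across the rim, 74 mm high; inside about 110 mm across at the mouth, 70 mm at its floor, which is 7 mm up. Origin: centre of its underside, z up. It stands left or right of the extraction box, the tray on the other side.
- slot (a point): Centre of the slot in the front of the grey extraction box, on the outer face of the wall. Level, 60 mm wide (y), 13 mm high, through a wall 4 mm thick: 2 mm free on every side of the pan when centred; lower edge 70 mm above the bench. x points straight into the box, y along the slot, z up.
- jar: Bystander: small powder jar with a white lid, 52 mm across, 77 mm high; origin at the centre of its underside.
- old_cast: Bystander: white plaster jaw cast, 54 x 65 x 31 mm; origin at the centre of its underside.
- burs: Bystander: grey block with dental burs standing in it, 30 x 72 x 39 mm; origin at the centre of its underside.
- scrap0: The scrap of point scrap0_center; origin at the middle of its underside.
- scrap1: The scrap of point scrap1_center; origin at the middle of its underside.
- scrap2: The scrap of point scrap2_center; origin at the middle of its underside.
- tray: The whole loose tray (about 0.12 kg), origin on its underside in the middle of the pan: bare aluminium, 90 mm long (x), 56 mm wide, floor 2 mm thick, side and rear rims 9 mm high from the underside, no rim in front; a flat tongue joins it to the handle. The smooth scraps begin to slide on it at a tilt of about 18 to 26 degrees.
- box: The extraction box: fixed, hollow, empty inside, 120 mm deep (x), 120 mm wide, 125 mm high; origin at the centre of its underside on the bench, x straight into the box; the slot's outer face is 60 mm in front of it.
Things that resemble listed ones, but are neither listed nor needed, are in the scene too. What is shaped like the tray but red is not meant.

How it is judged:
By the outcome, as a careful person would: the job done as asked, in the order asked, and still so for the second after the job is handed in, while the arm keeps its last pose, push and grip.
It also fails if it takes over 67 s, if anything falls off the work surface, if the arm or the gripper's body presses on something with over 40 N, if the wrist force passes 120 N, or if a joint passes its speed limit or range.

### The arm

A 6-joint arm with a two-finger parallel gripper is mounted at the origin on a cart in front of the work surface, level with it; the furniture and walls round the work are solid. World frame = base frame: x ahead of the robot, y to its left, z up, the work surface at z = 0. Lengths are in m, angles in rad, forces in N, time in s.
With the tool pointing down it reaches from about 0.225 to 0.875 m from the base axis. Payload 3.4 kg.
Tool frame: the origin (TCP) lies on the centre line of the jaws, within the pads' length; the fingertips stand 19 mm ahead of it and the grasp point (between the pads) is the TCP (nose_length is the distance from the TCP to the fingertips, in m); z points along the fingers, y is the direction in which the jaws open and shut (so a half turn about z gives the same grasp; the last joint's range is limited). The gripper opens to 85 mm and grips with 20 to 120 N. Pads are 22 mm wide; open, the fingers measure 114 mm over their backs; the gripper's body (76 mm by 85 mm) begins 54 mm behind the grasp point. The pads swing forward as they close: fully open they stand 13 mm farther back than shut.
Start: joints at [1.118, 0.276, 1.505, -0, 1.361, -0.121], TCP at [0.187, 0.544, 0.25] pointing down, gripper open.
Joint ranges: [-2.89, 2.89], [-0.75, 2.08], [0.22, 2.7], [-1.18, 4.32], [0.11, 2.71], [-2.7, 2.7]. Speed limits (rad/s): [2.57, 2.57, 3.14, 3.14, 3.14, 3.14].

### API

Orientations are given as a unit quaternion [w, x, y, z].
In Python, from rig import * gives the robot as it stands.
- The arm moves only by the shell command python3 -m jog 'ROWS' [OPENING] [FORCE]. ROWS is JSON, one flat list of numbers, 6 for each row, row after row: the shift along the tool's x, y, z in mm, then the turn, a rotation vector about the tool's x, y, z in degrees. In form: [tx, ty, tz, wx, wy, wz, tx, ty, tz, wx, wy, wz, ...]. A call has 1 to 10 rows; each row is the pose to reach, as a shift and turn from the pose commanded when the call began, along the tool's axes at that moment; what a row does not reach only later rows make up. A row lasts 1/8 s, in which the tool goes at most 62.5 mm and 10.7 degrees, less where a joint would pass 70% of its speed; a pose out of reach is approached as far as the arm can. A call with a gripper value outside its range is refused whole. OPENING is the closure, from 0 (fully open) to 1 (shut), set as the call begins (- or left out, the last holds). The fingers move at their own pace and stop on an object; FORCE is the grip in N (left out, the last holds). Time passes only in rows, so rows that repeat a pose let the fingers close. It gives the time, the measured TCP pose, the force and the opening at its end, in the units of the state.
- get_state(): the state, without advancing time (a new reading comes with each control period).
- get_image(name): name is "scene" or "side" or "wrist"; returns a dict with "frame" (420x560x3 uint8, red, green, blue), "camera_matrix" (3x3 intrinsics, pixels), "rvec" (rotation vector, rad) and "tvec" (3), from world to camera coordinates, as OpenCV has them. Camera axes: x right, y down, z forward; pixel columns grow to the right and rows downward; lengths in m; the calibration is good to about 2 mm. The wrist camera is an equidistant fisheye: a pixel r from the principal point sees the ray r / f radians off the axis. A picture is of the moment at which its call begins. There is no depth.
- sign_off(): hands the job in, once; it reports no verdict.
The state is a dict: "clock": time; "qpos": joint angles; "qd": joint speeds; "effort": joint torques, N m; "position": TCP position; "ee_rot": TCP orientation; "contact_force": force on the tool from outside, world axes, zero at the start; "moment": the same for the moment, N m; "width": finger opening in m.
Only numpy, scipy, OpenCV 4.12 (cv2) and the standard library are available. Lean on these libraries where they do the work, as an engineer would, in place of code of your own. Each camera call takes 0.05 s, during which the arm holds its last target.

## Working session

There is one attempt and no reset: what is moved stays moved. The work goes in short steps, Python scripts to look and compute and a shell command to move; the robot and the scene stay as the last step left them, time stands still between calls to the robot, and variables do not carry over. Pictures are saved under pics/ and viewed, and the job is handed in when it is done.

```bash
mkdir -p pics; ls
python3 - <<'E'
from rig import *
import cv2
s=get_state();print(s)
for n in ["scene","side","wrist"]:
    d=get_image(n); cv2.imwrite(f"pics/{n}0.png",d["frame"][:,:,::-1])
    print(n,d["camera_matrix"],d["rvec"],d["tvec"])
E
```

```text
pics
{'clock': 0.0, 'qpos': array([ 1.11800800e+00,  2.76567543e-01,  1.50613744e+00, -3.21711915e-06,
        1.36067462e+00, -1.20992517e-01]), 'qd': array([-2.34856161e-04,  2.66518703e-04,  8.24212687e-04,  1.18878008e-03,
       -1.55784057e-04,  8.38145453e-05]), 'effort': array([-1.44669881e-03, -4.16778731e+01, -2.45805341e+01, -3.15478874e-04,
        1.07748335e-02,  7.08130344e-06]), 'position': array([0.18708713, 0.54319366, 0.24945361]), 'ee_rot': array([-2.51318128e-04,  1.65137576e-01,  9.86270137e-01, -8.57399329e-04]), 'contact_force': array([ 0.20833426,  0.59281671, -0.23120594]), 'moment': array([ 0.00020309, -0.00848748,  0.01462756]), 'width': 0.08522921354828172}
scene [[406.09034954   0.         277.22963406]
 [  0.         406.09034954 211.72562565]
 [  0.           0.           1.        ]] [ 2.20229116 -0.99982712  0.41126865] [-0.35470507  0.34078851  0.88570008]
side [[464.00030825   0.         280.62355387]
 [  0.         464.00030825 208.87240686]
 [  0.           0.           1.        ]] [2.22331637e+00 4.99726291e-02 1.25803191e-03] [-0.53996267  0.03546291  1.3455825 ]
wrist [[325.1922621    0.         275.37021219]
 [  0.         325.1922621  213.00144174]
 [  0.           0.           1.        ]] [-2.36118858 -1.68331363 -0.23739567] [-0.57512847 -0.03691115  0.38009874]
```

View pics/scene0.png

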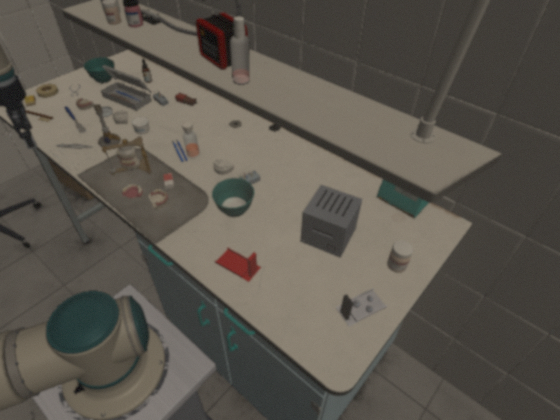

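View pics/side0.png

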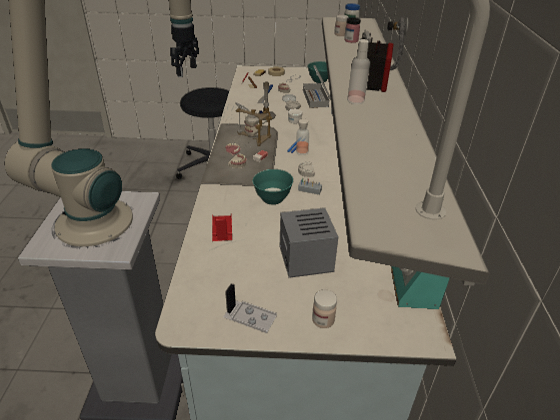

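View pics/wrist0.png

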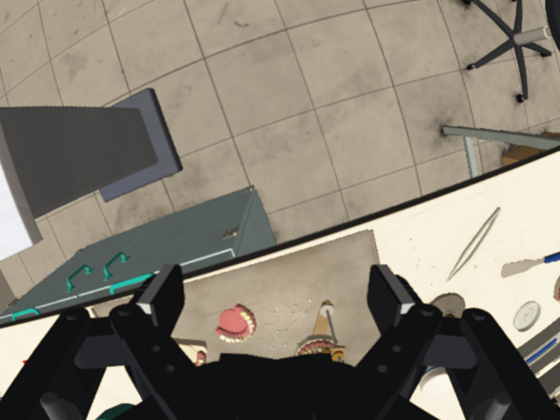

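The tray (black handle) is at scene (347,305) and side (230,298). The box is at scene (331,220), the bowl at scene (233,199), and the red decoy tray at scene (238,263). I'll enlarge these regions.

Run:
```python
import cv2
a=cv2.imread("pics/scene0.png");b=cv2.imread("pics/side0.png")
def crop(im,x,y,w,h,k,n):
    c=cv2.resize(im[y:y+h,x:x+w],None,fx=k,fy=k,interpolation=cv2.INTER_CUBIC)
    c=cv2.convertScaleAbs(c,alpha=1.3,beta=20)
    for i in range(0,w,10): cv2.putText(c,str(x+i),(i*k,8),0,.3,(0,0,255));cv2.line(c,(i*k,8),(i*k,14),(0,0,255))
    for i in range(0,h,10): cv2.putText(c,str(y+i),(0,i*k+4),0,.3,(0,0,255))
    cv2.imwrite(f"pics/{n}.png",c)
crop(a,295,180,100,75,8,"c1")
crop(a,325,275,80,60,10,"c2")
crop(b,220,200,130,80,6,"c3")
crop(b,215,275,80,60,10,"c4")
```

```text
(no output)
```

View pics/c1.png

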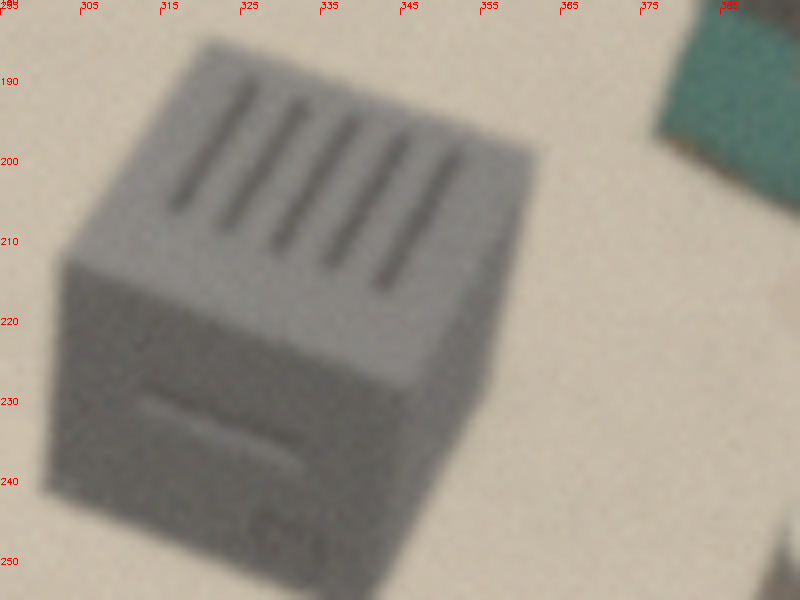

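View pics/c2.png

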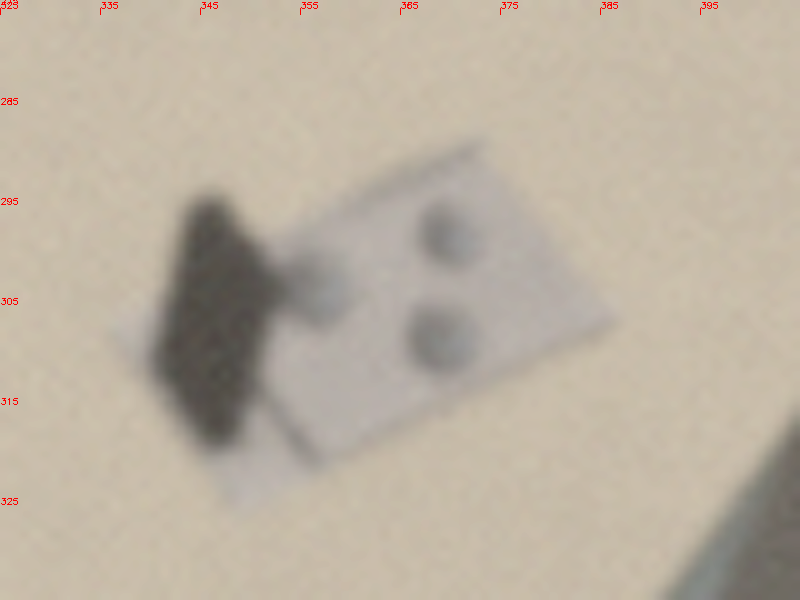

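View pics/c3.png

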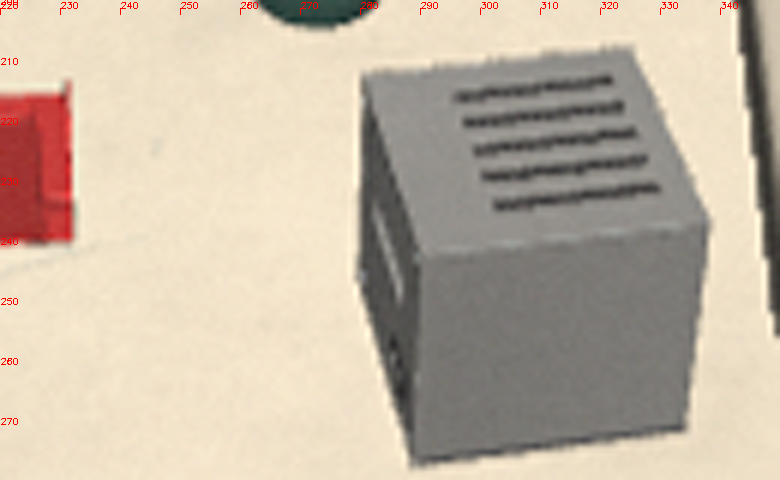

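View pics/c4.png

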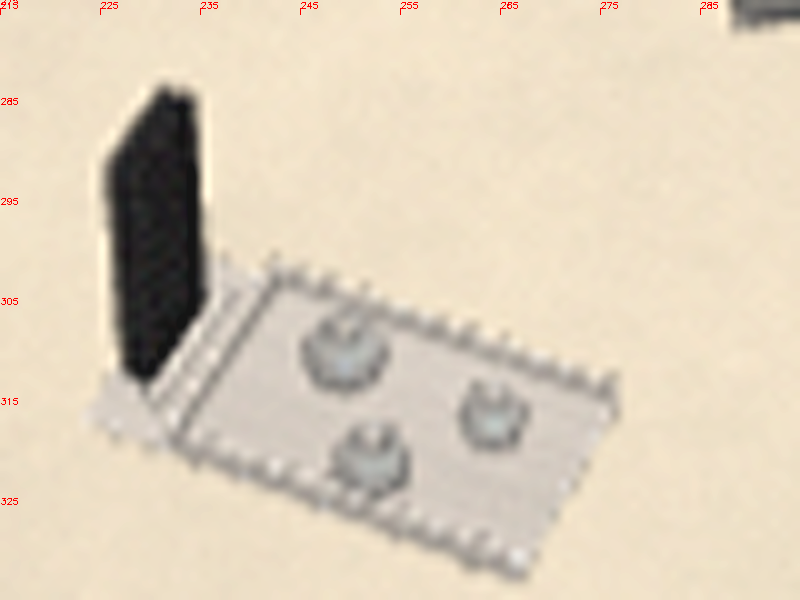

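```bash
cat > h.py <<'E'
import numpy as np,cv2
from scipy.optimize import least_squares
K={'scene':(406.09034954,277.22963406,211.72562565),'side':(464.00030825,280.62355387,208.87240686)}
RT={'scene':([2.20229116,-0.99982712,0.41126865],[-0.35470507,0.34078851,0.88570008]),'side':([2.22331637,4.99726291e-02,1.25803191e-03],[-0.53996267,0.03546291,1.3455825])}
def proj(c,P):
    f,cx,cy=K[c];r,t=RT[c]
    M=np.array([[f,0,cx],[0,f,cy],[0,0,1]])
    return cv2.projectPoints(np.atleast_2d(P).astype(float),np.array(r),np.array(t),M,None)[0][:,0]
def place(p,P):
    c,s=np.cos(p[2]),np.sin(p[2]);P=np.atleast_2d(P).astype(float)
    return np.c_[c*P[:,0]-s*P[:,1]+p[0],s*P[:,0]+c*P[:,1]+p[1],P[:,2]]
def fit(corr,x0):
    def res(p):
        return np.concatenate([(proj(c,place(p,[X]))[0]-uv) for c,uv,X in corr])
    r=least_squares(res,x0,loss='soft_l1');return r.x,res(r.x).reshape(-1,2)
def ray(c,uv,z):
    f,cx,cy=K[c];r,t=RT[c];R=cv2.Rodrigues(np.array(r))[0];C=-R.T@np.array(t)
    d=R.T@np.array([(uv[0]-cx)/f,(uv[1]-cy)/f,1]);return C+d*(z-C[2])/d[2]
def cr(o,k): return lambda a,b:(o[0]+(a+.5)/k-.5,o[1]+(b+.5)/k-.5)
E
cat > f.py <<'E'
from h import *
c1=cr((295,180),8);c2=cr((325,275),10);c3=cr((220,200),6);c4=cr((215,275),10)
b=.06;H=.125
box=[('scene',c1(66,257),(-b,b,H)),('scene',c1(405,387),(-b,-b,H)),('scene',c1(205,40),(b,b,H)),('scene',c1(535,150),(b,-b,H)),('scene',c1(43,490),(-b,b,0)),
('side',c3(364,75),(-b,b,H)),('side',c3(422,255),(-b,-b,H)),('side',c3(708,220),(b,-b,H)),('side',c3(630,47),(b,b,H)),('side',c3(413,463),(-b,-b,0)),('side',c3(687,430),(b,-b,0))]
p,r=fit(box,[.65,-.2,0]);print("box",p,np.degrees(p[2]));print(r.round(1).tolist())
for s in [.03,-.03]:
  for z in (.07,.083):
    q=place(p,[(-.06,s,z)]);print("slot",s,z,proj('scene',q)[0].round(1),proj('side',q)[0].round(1))
tr=[('side',c4(615,378),(.045,.028,.009)),('side',c4(525,577),(.045,-.028,0)),('side',c4(275,272),(-.045,.028,.009)),('side',c4(178,438),(-.045,-.028,.009)),
('side',c4(165,88),(-.065,.014,.075)),('side',c4(193,90),(-.055,.014,.075)),('side',c4(108,163),(-.065,-.014,.075)),
('scene',c2(480,143),(.045,.028,.009)),('scene',c2(618,320),(.045,-.028,.004)),('scene',c2(318,466),(-.045,-.028,.004)),('scene',c2(187,200),(-.065,.014,.075)),('scene',c2(228,198),(-.055,.014,.075))]
q,r=fit(tr,[.45,-.4,-.3]);print("tray",q,np.degrees(q[2]));print(r.round(1).tolist());print("handle",place(q,[(-.06,0,.055)]))
for n,uv in (('0',c4(345,350)),('1',c4(370,458)),('2',c4(493,415))):
    w=ray('side',uv,.009);dx=w[:2]-q[:2];c,s=np.cos(q[2]),np.sin(q[2]);print("scrap",n,w.round(3),"in tray",(c*dx[0]+s*dx[1]).round(3),(-s*dx[0]+c*dx[1]).round(3))
for n in('scene','side'):
    im=cv2.imread(f"pics/{n}0.png").astype(int);m=((im[:,:,1]>im[:,:,2]*1.6)&(im[:,:,1]>30)).astype(np.uint8)
    N,l,st,ce=cv2.connectedComponentsWithStats(m)
    for i in range(1,N):
        if st[i,4]>200: print(n,st[i],ce[i].round(1))
E
python3 f.py
```

```text
box [ 0.61229319 -0.1265395   0.23152648] 13.265490110270617
[[-1.3, 0.4], [0.2, 0.7], [0.0, -0.3], [0.3, 0.3], [-0.7, 2.2], [0.0, -1.0], [0.2, -0.6], [1.0, -0.5], [0.6, -1.1], [0.1, 1.8], [-0.1, 1.3]]
slot 0.03 0.07 [310.7 230.3] [282.1 234.8]
slot 0.03 0.083 [311.1 227. ] [282.2 231. ]
slot -0.03 0.07 [331.8 238.5] [286.9 250.2]
slot -0.03 0.083 [332.3 235.3] [287.  246.3]
tray [ 0.49102044 -0.32736921 -0.35886925] -20.561693524733425
[[0.9, -0.1], [0.1, 0.6], [0.1, -1.3], [-1.0, -0.8], [-0.4, -0.7], [0.7, 0.4], [-0.5, 0.2], [0.3, -0.9], [0.3, -0.3], [0.4, 1.0], [0.1, 1.3], [-0.5, -0.3]]
handle [[ 0.43484277 -0.30629626  0.055     ]]
scrap 0 [ 0.478 -0.312  0.009] in tray -0.018 0.009
scrap 1 [ 0.486 -0.343  0.009] in tray 0.001 -0.017
scrap 2 [ 0.513 -0.33   0.009] in tray 0.022 0.006
side [308  62  20  21 228] [318.2  70.7]
side [253 170  40  34 897] [272.6 184.6]
side [ 392  267   57   42 1544] [420.  289.8]
```

The fits are within 1–2 px. The tray handle is about (0.435,-0.306) with yaw -20.6°, and the box slot yaw is about 13°. Next I'll fit the bowl.

```bash
cat > g.py <<'E'
from h import *
a=np.linspace(0,2*np.pi,90)
S=np.r_[np.c_[.0625*np.cos(a),.0625*np.sin(a),0*a+.074],np.c_[.04*np.cos(a),.04*np.sin(a),0*a]]
bb={}
for n in('scene','side'):
    im=cv2.imread(f"pics/{n}0.png").astype(int)
    m=((im[:,:,1]>im[:,:,2]*1.3)&(im[:,:,0]>im[:,:,2]*1.1)).astype(np.uint8)
    N,l,st,ce=cv2.connectedComponentsWithStats(m)
    for i in range(1,N):
        x,y,w,h,A=st[i]
        if A>400: print(n,st[i])
        t=(233,199) if n=='scene' else (273,185)
        if A>400 and abs(ce[i]-t).max()<12: bb[n]=(x-.5,y-.5,x+w-.5,y+h-.5)
def res(p):
    o=[]
    for n in bb:
        u=proj(n,S+[p[0],p[1],0]); o+=list(np.r_[u.min(0),u.max(0)[:1]]-np.array(bb[n])[:3])
    return np.array(o)
r=least_squares(res,[.6,.07]);print("bowl",r.x,res(r.x).round(1))
for uv in [(491,157)]: print()
# shelf lower edge points / others
for n,uv,z in [('side',(350,248),.3),('side',(480,272),.3),('scene',(405,190),0.3),('side',(325,322),0),('side',(310,186),.02),('side',(306,168),.01),('scene',(223,166),.01),('scene',(250,178),.02),('side',(231,215),.0)]:
    print(n,uv,z,ray(n,uv,z).round(3))
c=cv2.imread("pics/scene0.png")
def crop(im,x,y,w,h,k,n):
    c=cv2.resize(im[y:y+h,x:x+w],None,fx=k,fy=k,interpolation=cv2.INTER_CUBIC)
    cv2.imwrite(f"pics/{n}.png",cv2.convertScaleAbs(c,alpha=1.3,beta=20))
crop(cv2.imread("pics/side0.png"),210,150,130,97,6,"c5")
E
python3 g.py
```

```text
scene [378 181  50  35 643]
scene [  47  292   71   61 3194]
side [ 52 149  50  25 928]
side [253 169  40  35 970]
side [  64  171   58   50 1139]
side [ 392  267   57   42 1612]
bowl [0.50957745 0.1383135 ] [-0.7 -0.1  0.7]

side (350, 248) 0.3 [ 0.673 -0.409  0.3  ]
side (480, 272) 0.3 [ 0.889 -0.457  0.3  ]
scene (405, 190) 0.3 [ 0.596 -0.302  0.3  ]
side (325, 322) 0 [ 0.655 -0.332 -0.   ]
side (310, 186) 0.02 [0.627 0.19  0.02 ]
side (306, 168) 0.01 [0.615 0.311 0.01 ]
scene (223, 166) 0.01 [0.623 0.309 0.01 ]
scene (250, 178) 0.02 [0.631 0.193 0.02 ]
side (231, 215) 0.0 [0.391 0.052 0.   ]
```

View pics/c5.png

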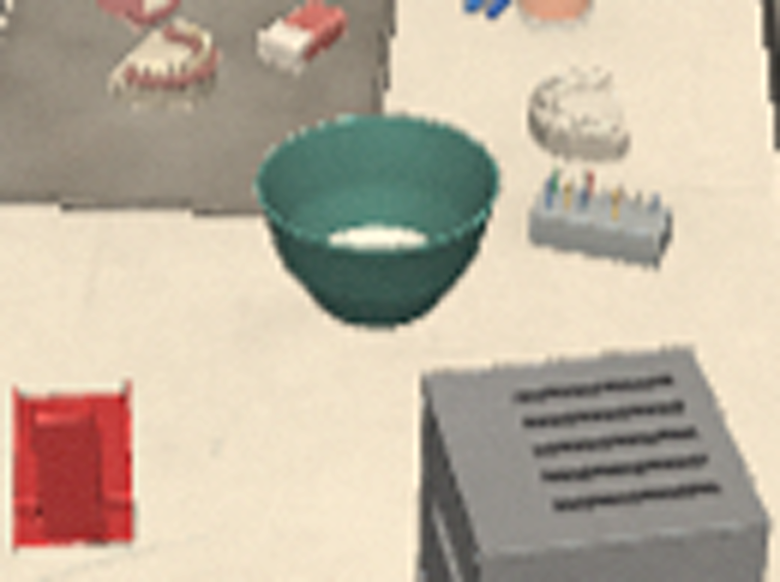

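```bash
cat > w.py <<'E'
from h import *
from scipy.spatial.transform import Rotation as Ro
def Rt(yaw,tilt=0):
    y,t=np.radians([yaw,tilt]); Z=Ro.from_euler('z',y)*Ro.from_euler('y',t); M=Z.as_matrix()
    return np.c_[M[:,1],M[:,0],-M[:,2]]   # tool x=tray y, tool y=tray x, tool z=-tray z
def cur():
    from rig import get_state
    s=get_state();q=s['ee_rot'];return s,np.array(s['position']),Ro.from_quat([q[1],q[2],q[3],q[0]]).as_matrix()
def row(p,yaw,tilt=0,base=None):
    s,p0,R0=cur()
    if base is not None: p0,R0=base
    d=R0.T@(np.array(p)-p0)*1000; w=np.degrees(Ro.from_matrix(R0.T@Rt(yaw,tilt)).as_rotvec())
    return np.r_[d,w].round(1).tolist()
def st():
    s,p,R=cur()
    f=R[:,1];print("t",round(s['clock'],2),"p",p.round(4),"yaw",np.degrees(np.arctan2(f[1],f[0])).round(2),"tilt",np.degrees(np.arcsin(-f[2])).round(2),"roll(toolx z)",np.degrees(np.arcsin(R[2,0])).round(2),"F",np.array(s['contact_force']).round(2),"w",round(s['width'],4),"q",np.array(s['qpos']).round(2))
def snap(n,f):
    from rig import get_image
    d=get_image(n);cv2.imwrite(f"pics/{f}.png",d['frame'][:,:,::-1])
    import pickle;pickle.dump(d,open(f"pics/{f}.pkl","wb"));return d
def fe(d,P):  # fisheye project
    X=(cv2.Rodrigues(np.array(d['rvec']))[0]@np.atleast_2d(P).T).T+np.array(d['tvec']).ravel()
    th=np.arctan2(np.hypot(X[:,0],X[:,1]),X[:,2]);ph=np.arctan2(X[:,1],X[:,0]);k=np.array(d['camera_matrix'])
    return np.c_[k[0,2]+k[0,0]*th*np.cos(ph),k[1,2]+k[0,0]*th*np.sin(ph)]
E
python3 -c "
from w import *
st();print(row([.40,-.293,.19],-20.6))
d=__import__('rig').get_image('wrist');s,p,R=cur()
C=-cv2.Rodrigues(d['rvec'])[0].T@d['tvec'].ravel();print(R.T@(C-p),R.T@cv2.Rodrigues(d['rvec'])[0].T)"
```

```text
t 0.15 p [0.1871 0.5433 0.2496] yaw 70.99 tilt 0.08 roll(toolx z) 0.01 F [-0.48  0.51 -0.56] w 0.0854 q [ 1.12  0.28  1.51 -0.    1.36 -0.12]
[-473.7, -721.3, 60.6, -0.1, 0.1, 91.6]
[ 0.07051454  0.00125707 -0.12416746] [[-6.70804523e-04 -9.60003591e-01 -2.79986884e-01]
 [ 9.99999159e-01 -3.33242040e-04 -1.25323872e-03]
 [ 1.10981027e-03 -2.79987489e-01  9.60003007e-01]]
```

```bash
python3 -m jog '[-474,-721,60,0,0,91.6,-474,-721,60,0,0,91.6,-474,-721,60,0,0,91.6,-474,-721,60,0,0,91.6,-474,-721,60,0,0,91.6,-474,-721,60,0,0,91.6,-474,-721,60,0,0,91.6,-474,-721,60,0,0,91.6,-474,-721,60,0,0,91.6,-474,-721,60,0,0,91.6]' 0; python3 -c "
from w import *
st();print(row([.434,-.306,.19],-20.6))"
```

```text
clock: 1.45
position: [0.3416, -0.0626, 0.2071]
ee_rot: [0.0, 0.823, 0.569, 0.001]
contact_force: [1.8, 1.0, 0.5]
width: 0.0854
t 1.45 p [ 0.3416 -0.0626  0.2071] yaw -20.7 tilt -0.09 roll(toolx z) 0.04 F [1.8  0.98 0.52] w 0.0854 q [-0.38 -0.05  2.    0.    1.19 -0.02]
[-195.1, 172.5, 17.3, 0.1, -0.0, -0.1]
```

```bash
python3 -m jog '[-195,172,17,0,0,0,-195,172,17,0,0,0,-195,172,17,0,0,0,-195,172,17,0,0,0,-195,172,17,0,0,0,-195,172,17,0,0,0,-195,172,17,0,0,0]'; python3 -c "
from w import *
st();d=snap('wrist','w1')
q=[0.49102,-.32737,-.35887]
for n,P in dict(hTopFy=(-.055,.014,.075),hTopRy=(-.065,.014,.075),hTopF_=(-.055,-.014,.075),hTopR_=(-.065,-.014,.075),frontL=(.045,.028,.009),frontR=(.045,-.028,.009),rearL=(-.045,.028,.009),rearR=(-.045,-.028,.009)).items(): print(n,fe(d,place(q,[P]))[0].round(1))
"
```

```text
clock: 2.33
position: [0.433, -0.3017, 0.1899]
ee_rot: [-0.001, 0.822, 0.57, 0.0]
contact_force: [0.4, 0.1, 0.5]
width: 0.0849
t 2.33 p [ 0.433  -0.3017  0.1899] yaw -20.56 tilt 0.08 roll(toolx z) 0.06 F [0.36 0.14 0.5 ] w 0.0849 q [-0.74  0.25  1.7   0.    1.19 -0.38]
hTopFy [285.8 203.2]
hTopRy [272.6 203.2]
hTopF_ [285.5 237.8]
hTopR_ [272.7 237.8]
frontL [384.9 173.1]
frontR [380.5 227.1]
rearL [294.2 171.6]
rearR [293.4 227.6]
```

View pics/w1.png

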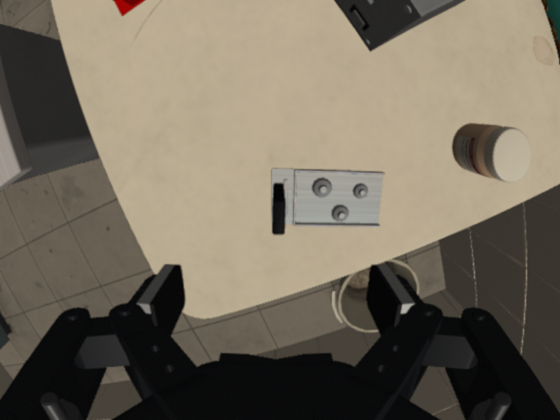

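The wrist view shows the handle top at about (279,208–235) and the pan from x 293 to 381, y 170 to 225. My prediction agrees in columns and is about 3 px low in rows. I'll refine that.

```bash
cat > z.py <<'E'
import cv2,sys
def z(n,x,y,w,h,k,o):
    im=cv2.imread(f"pics/{n}.png");c=cv2.resize(im[y:y+h,x:x+w],None,fx=k,fy=k,interpolation=cv2.INTER_CUBIC)
    c=cv2.convertScaleAbs(c,alpha=1.2,beta=20)
    for i in range(0,w,10): cv2.putText(c,str(x+i),(i*k,8),0,.3,(0,0,255));cv2.line(c,(i*k,8),(i*k,14),(0,0,255))
    for i in range(0,h,10): cv2.putText(c,str(y+i),(0,i*k+4),0,.3,(0,0,255))
    cv2.imwrite(f"pics/{o}.png",c)
z(sys.argv[1],*map(int,sys.argv[2:7]),sys.argv[7])
E
python3 z.py w1 265 160 130 90 6 w1z; python3 z.py w1 330 0 100 60 8 w1b
```

```text
(no output)
```

View pics/w1z.png

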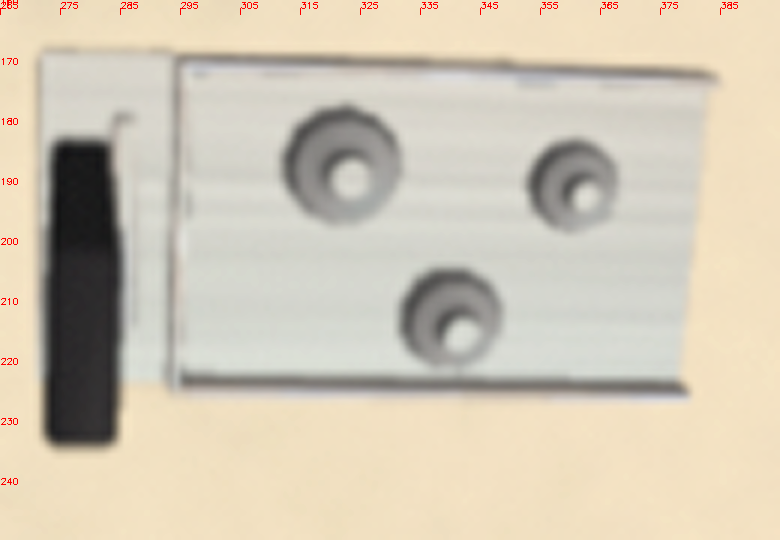

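View pics/w1b.png

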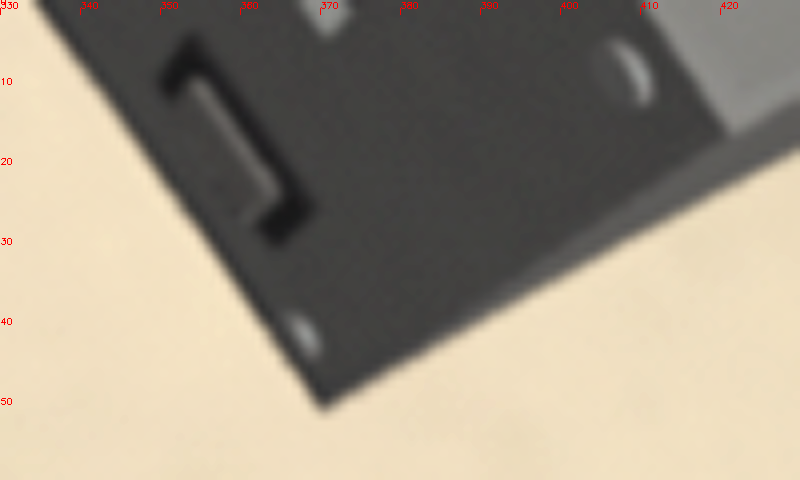

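```bash
cat > r1.py <<'E'
from w import *
import pickle
d=pickle.load(open("pics/w1.pkl","rb"));c=cr((265,160),6)
co=[(c(180,58),(-.045,.028,.009)),(c(718,77),(.045,.028,.009)),(c(690,390),(.045,-.028,.009)),(c(172,388),(-.045,-.028,.009)),(c(45,443),(-.065,-.014,.075)),(c(118,443),(-.055,-.014,.075))]
res=lambda p:np.concatenate([fe(d,place(p,[X]))[0]-u for u,X in co])
r=least_squares(res,[.49,-.327,-.359]);print(r.x,np.degrees(r.x[2]),res(r.x).round(1));print(place(r.x,[(-.06,0,.055)]))
print(row([*place(r.x,[(-.06,0,.055)])[0][:2],.055],np.degrees(r.x[2])))
E
python3 r1.py
```

```text
[ 0.4914201  -0.32498169 -0.37565146] -21.523243189236688 [-0.3 -0.9  0.8 -1.   0.2  1.  -0.7  0.4 -0.2  0.2  0.4  0.4]
[[ 0.43560397 -0.30296897  0.055     ]]
[-0.4, 2.8, 135.1, -0.0, -0.0, 1.0]
```

```bash
python3 -m jog '[0,3,30,0,0,1,0,3,70,0,0,1,0,3,110,0,0,1,0,3,126,0,0,1,0,3,135,0,0,1,0,3,135,0,0,1,0,3,135,0,0,1]' 0; python3 -c "
from w import *
st();snap('wrist','w2');print(row([.4356,-.303,.055],-21.5))"
```

```text
clock: 3.25
position: [0.4372, -0.3048, 0.056]
ee_rot: [0.001, 0.827, 0.562, 0.0]
contact_force: [-0.1, 0.5, 0.8]
width: 0.0855
t 3.25 p [ 0.4372 -0.3048  0.056 ] yaw -21.59 tilt -0.11 roll(toolx z) -0.04 F [-0.07  0.54  0.83] w 0.0855 q [-0.74  0.4   1.87  0.    0.87 -0.36]
[1.2, -2.2, 1.0, 0.1, 0.0, -0.1]
```

View pics/w2.png

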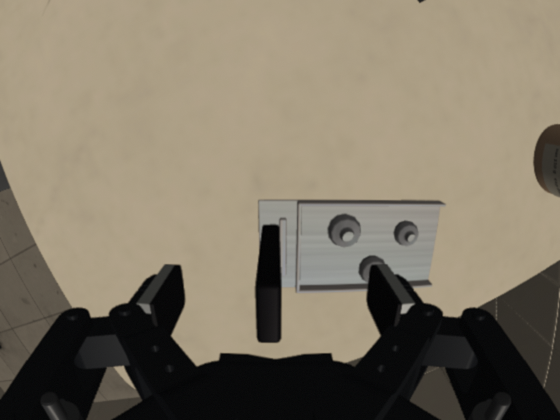

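The handle (u≈268) sits just left of the jaw middle (u≈275). I'll shift 2 mm and close.

```bash
python3 -m jog '[1,-2,0,0,0,0,1,-2,0,0,0,0,1,-2,0,0,0,0]' 0 && python3 -m jog '[0,0,0,0,0,0,0,0,0,0,0,0,0,0,0,0,0,0,0,0,0,0,0,0,0,0,0,0,0,0,0,0,0,0,0,0,0,0,0,0,0,0,0,0,0,0,0,0]' 1 60; python3 -c "
from w import *
st();snap('wrist','w3')"
```

```text
clock: 3.68
position: [0.4351, -0.303, 0.055]
ee_rot: [0.0, 0.827, 0.562, 0.0]
contact_force: [0.1, 1.0, 0.2]
width: 0.0854
clock: 4.68
position: [0.4352, -0.303, 0.055]
ee_rot: [0.0, 0.827, 0.562, 0.0]
contact_force: [0.7, -0.6, 0.8]
width: 0.0095
t 4.67 p [ 0.4352 -0.303   0.055 ] yaw -21.61 tilt -0.01 roll(toolx z) -0.0 F [ 0.72 -0.62  0.85] w 0.0095 q [-0.74  0.4   1.88  0.    0.87 -0.36]
```

View pics/w3.png

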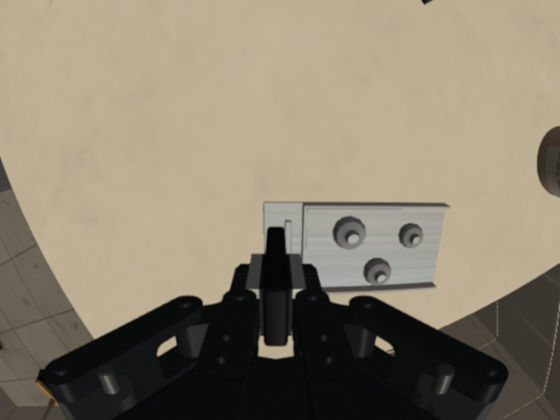

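The handle is gripped (width 9.5 mm). I'll lift gently with a slight nose-up tilt.

```bash
python3 -m jog '[0,0,-3,0,0,0,0,0,-10,0,0,0,0,0,-22,-1,0,0,0,0,-40,-2.5,0,0,0,0,-62,-4,0,0,0,0,-88,-5.5,0,0,0,0,-114,-6,0,0,0,0,-134,-6,0,0,0,0,-146,-6,0,0,0,0,-150,-6,0,0]'; python3 -c "
from w import *
st();snap('wrist','w4');
for P in ([.43,-.1,.25],): print(row(P,20,-6))"
```

```text
clock: 5.98
position: [0.4352, -0.3031, 0.2063]
ee_rot: [0.044, 0.826, 0.561, 0.03]
contact_force: [0.0, 0.1, -2.4]
width: 0.0091
t 5.97 p [ 0.4352 -0.3031  0.2063] yaw -21.61 tilt -6.12 roll(toolx z) -0.04 F [ 0.01  0.08 -2.37] w 0.0091 q [-0.77  0.19  1.75  0.04  1.11 -0.41]
[186.8, -74.4, -52.3, 0.1, 4.4, -41.4]
```

View pics/w4.png

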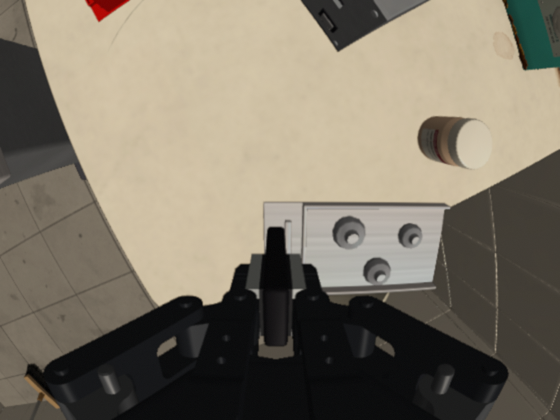

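```bash
cat >> w.py <<'E'
def hand(front,yaw,tilt):  # TCP for a given front-edge point
    M=Rt(yaw,tilt); return np.array(front)-M[:,1]*.105+(-M[:,2])*.0505
def plan(A,B,n,ease=True,fr=False,base=None):
    # A,B=(pos,yaw,tilt); interpolate in n rows
    out=[]
    s,p0,R0=cur()
    if base is not None:p0,R0=base
    for i in range(1,n+1):
        u=i/n; u=u*u*(3-2*u) if ease else u
        p=(1-u)*np.array(A[0])+u*np.array(B[0]);y=(1-u)*A[1]+u*B[1];t=(1-u)*A[2]+u*B[2]
        if fr:p=hand(p,y,t)
        d=R0.T@(p-p0)*1000;w=np.degrees(Ro.from_matrix(R0.T@Rt(y,t)).as_rotvec())
        out+=np.r_[d.round(0),w.round(1)].tolist()
    for i in range(0,len(out),60):print(str(out[i:i+60]).replace('.0,',',').replace(' ',''))
E
python3 - <<'E'
from w import *
b=np.array([.51,.138]);yaw=30;f=b-.022*np.array([np.cos(np.radians(30)),np.sin(np.radians(30))])
P=hand([*f,.17],30,-6);print(P)
plan(([.4352,-.3031,.2063],-21.6,-6.1),([.40,-.12,.25],4,-6),10,ease=False)
E
```

```text
[0.39594144 0.07214826 0.20924787]
[16,-9,-6,-0,0.3,-2.6,31,-19,-11,0,0.6,-5.1,47,-28,-17,0,0.8,-7.6,63,-38,-22,0,1.1,-10.2,79,-47,-27,0,1.4,-12.7,94,-57,-33,0,1.6,-15.3,110,-66,-38,0.1,1.9,-17.8,126,-76,-44,0.1,2.2,-20.4,141,-85,-49,0.1,2.5,-22.9,157,-95,-54,0.1,2.7,-25.5]
```

```bash
python3 -m jog '[6,-4,-2,0,0.1,-1,18,-11,-6,0,0.3,-3,35,-21,-12,0,0.6,-5.7,54,-32,-19,0,0.9,-8.7,73,-44,-25,0,1.3,-12,93,-56,-32,0,1.6,-15.1,112,-67,-39,0.1,1.9,-18.1,130,-78,-45,0.1,2.3,-21,146,-88,-51,0.1,2.6,-23.7,157,-95,-54,0.1,2.7,-25.5]'; python3 -c "
from w import *
st();s,p,R=cur()
plan((p,4,-6),([.396,.072,.225],30,-6),10)"
```

```text
clock: 7.28
position: [0.3996, -0.119, 0.2491]
ee_rot: [0.035, 0.68, 0.731, 0.038]
contact_force: [-0.7, -0.0, -1.4]
width: 0.0094
t 7.28 p [ 0.3996 -0.119   0.2491] yaw 4.19 tilt -5.93 roll(toolx z) 0.02 F [-0.71 -0.04 -1.43] w 0.0094 q [-0.5  -0.02  1.87  0.06  1.21 -0.6 ]
[5,0,1,-0.1,0,-0.5,20,1,3,-0.1,0.2,-2.5,41,2,5,-0.1,0.5,-5.4,67,3,9,-0.1,0.9,-8.9,95,4,13,-0.1,1.3,-12.7,124,5,16,-0.1,1.7,-16.6,150,6,20,-0.1,2.1,-20.1,171,7,23,-0.1,2.4,-23,185,8,24,-0.1,2.6,-25,191,8,25,-0.1,2.7,-25.7]
```

```bash
python3 -m jog '[5,0,1,0,0,-0.5,20,1,3,0,0.2,-2.5,41,2,5,0,0.5,-5.4,67,3,9,0,0.9,-8.9,95,4,13,0,1.3,-12.7,124,5,16,0,1.7,-16.6,150,6,20,0,2.1,-20.1,171,7,23,0,2.4,-23,185,8,24,0,2.6,-25,191,8,25,0,2.7,-25.7]'; python3 -c "
from w import *
st();d=snap('wrist','w5');snap('scene','s5');snap('side','d5')
print(fe(d,[[.51,.138,.074],[.51,.138,.007],[.51+.0625,.138,.074],[.51,.138+.0625,.074],[.51-.0625,.138,.074]]).round())"
```

```text
clock: 8.52
position: [0.397, 0.0718, 0.2246]
ee_rot: [0.025, 0.5, 0.865, 0.045]
contact_force: [-0.3, -0.2, -1.8]
width: 0.0092
t 8.53 p [0.397  0.0718 0.2246] yaw 29.96 tilt -5.92 roll(toolx z) 0.08 F [-0.29 -0.24 -1.8 ] w 0.0092 q [-0.04 -0.02  1.93  0.06  1.14 -0.59]
[[394. 200.]
 [369. 186.]
 [436. 228.]
 [426. 144.]
 [343. 167.]]
```

View pics/w5.png

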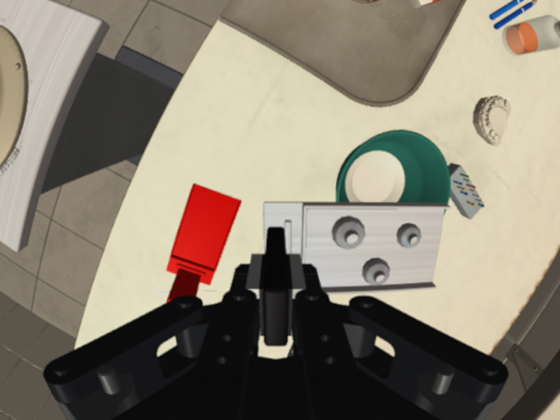

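View pics/d5.png

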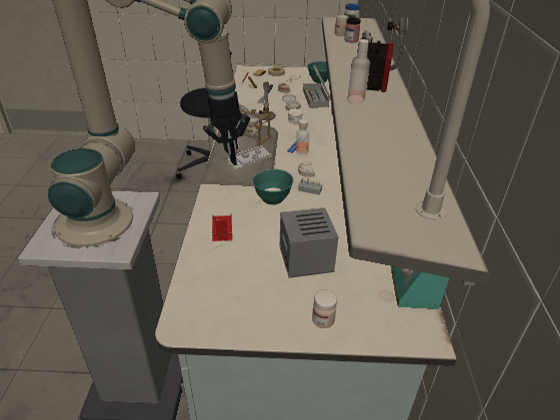

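Run:
```python
from w import *
import pickle
d=pickle.load(open("pics/w5.pkl","rb"))
im=d['frame'].astype(int);m=((im[:,:,1]>im[:,:,0]*1.3)&(im[:,:,2]>im[:,:,0]*1.1)).astype(np.uint8)
N,l,st_,ce=cv2.connectedComponentsWithStats(m);i=1+np.argmax(st_[1:,4]);print(st_[i])
x,y,w,h,A=st_[i];ob=np.array([x-.5,y-.5,x+w-.5])
a=np.linspace(0,2*np.pi,180)
def res(p):
    u=fe(d,np.c_[p[0]+.0625*np.cos(a),p[1]+.0625*np.sin(a),0*a+.074]);return np.r_[u.min(0),u.max(0)[0]]-ob
print(res([.51,.138]));r=least_squares(res,[.51,.138]);print(r.x,r.fun)
```

```text
[ 336  130  115   74 4035]
[-3.24413147  4.30523892 -3.4701461 ]
[0.51070814 0.1432744 ] [ 0.4058515  -0.03699586 -0.5689336 ]
```

Refit bowl centre is (0.511,0.142). Next I'll plan the pour, pivoting about the front edge.

Run:
```python
from w import *
s,p,R=cur()
M=Rt(30,-6);f0=p+M[:,1]*.105+M[:,2]*.0505
print(f0)
plan((f0,30,-6),([.492,.131,.095],30,14),10,fr=True)
```

```text
[0.49196133 0.12588676 0.18548371]
[0,0,2,0.5,-0,-0.1,0,1,6,2,-0.1,-0.1,1,3,12,4.2,-0.1,-0.1,2,5,19,7,-0.1,-0.1,2,7,28,9.9,-0.1,-0.1,3,10,36,12.9,-0.1,-0.1,3,12,44,15.6,-0.1,-0.1,4,15,51,17.8,-0.1,-0.1,4,16,56,19.4,-0.1,-0.1,4,17,57,19.9,-0.1,-0.1]
```

```bash
python3 -m jog '[0,0,2,0.5,0,0,0,1,6,2,0,0,1,3,12,4.2,0,0,2,5,19,7,0,0,2,7,28,9.9,0,0,3,10,36,12.9,0,0,3,12,44,15.6,0,0,4,15,51,17.8,0,0,4,16,56,19.4,0,0,4,17,57,19.9,0,0]'
python3 - <<'E'
from w import *
st();snap('wrist','w6')
plan(([.492,.131,.095],30,14),([.492,.131,.092],30,45),10,fr=True,ease=False)
E
```

```text
clock: 9.93
position: [0.4147, 0.0862, 0.1694]
ee_rot: [-0.062, 0.497, 0.859, -0.106]
contact_force: [-0.3, -0.2, -1.8]
width: 0.0096
t 9.93 p [0.4147 0.0862 0.1694] yaw 29.91 tilt 14.06 roll(toolx z) 0.1 F [-0.3  -0.19 -1.8 ] w 0.0096 q [ 0.12  0.24  1.8  -0.1   1.33 -0.37]
[0,2,-5,3.1,-0.1,-0.1,0,6,-10,6.2,-0.1,-0.1,0,9,-15,9.3,-0.1,-0.1,0,13,-20,12.4,-0.1,-0.1,0,17,-25,15.5,-0.1,-0.1,0,22,-29,18.6,-0.1,-0.1,0,26,-33,21.7,-0.1,-0.1,0,31,-37,24.8,-0.1,-0.1,0,36,-40,27.9,-0.1,-0.1,0,41,-44,31,-0.1,-0.1]
```

View pics/w6.png

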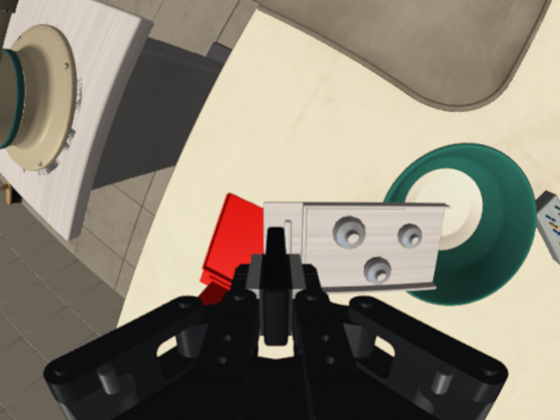

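Run:
```python
from w import *
import pickle
d=pickle.load(open("pics/w6.pkl","rb"))
im=d['frame'].astype(int);m=((im[:,:,1]>im[:,:,0]*1.3)&(im[:,:,2]>im[:,:,0]*1.1)).astype(np.uint8)
N,l,st_,ce=cv2.connectedComponentsWithStats(m);i=1+np.argmax(st_[1:,4]);print(st_[i])
x,y,w,h,A=st_[i];ob=np.array([y-.5,x+w-.5,y+h-.5])
a=np.linspace(0,2*np.pi,180)
def res(p):
    u=fe(d,np.c_[p[0]+.0625*np.cos(a),p[1]+.0625*np.sin(a),0*a+.074]);return np.r_[u.min(0)[1],u.max(0)]-ob
r=least_squares(res,[.51,.138]);print(r.x,r.fun)
print(fe(d,[[.492,.131,.095]]), fe(d,[[.492,.131,.074]]))
```

```text
[  384   143   153   163 11536]
[0.51053611 0.14463873] [-1.60476628  0.14416472  2.23246568]
[[438.95557709 243.39475266]] [[432.29322507 232.6135877 ]]
```

```bash
python3 -m jog '[1,2,-5,3.1,0,0,2,6,-10,6.2,0,0,3,9,-15,9.3,0,0,4,13,-20,12.4,0,0,4,17,-25,15.5,0,0,4,22,-29,18.6,0,0,4,26,-33,21.7,0,0,4,31,-37,24.8,0,0,4,36,-40,27.9,0,0,4,41,-44,31,0,0]'
python3 - <<'E'
from w import *
st();snap('wrist','w7')
E
```

```text
clock: 11.22
position: [0.4568, 0.1146, 0.2032]
ee_rot: [-0.192, 0.463, 0.8, -0.331]
contact_force: [-0.6, 0.7, -0.6]
width: 0.0095
t 11.22 p [0.4568 0.1146 0.2032] yaw 29.9 tilt 44.94 roll(toolx z) 0.05 F [-0.56  0.67 -0.61] w 0.0095 q [ 0.24  0.57  1.4  -0.21  1.93 -0.28]
```

View pics/w7.png

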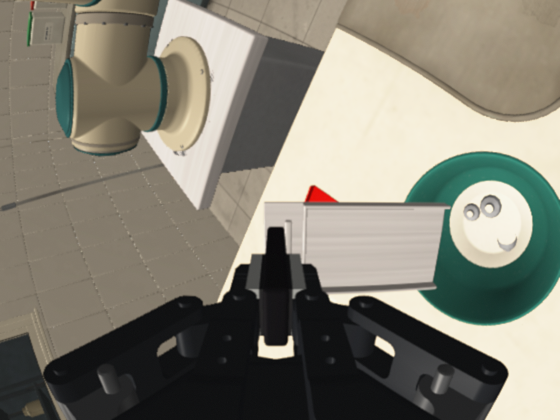

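All three scraps lie on the bowl floor at (472,212), (490,206) and (508,242), and the tray is empty. I'll back off upward and level.

Run:
```python
from w import *
s,p,R=cur()
plan((p,30,45),([.40,.06,.25],24,0),8,ease=False)
b=(np.array([.40,.06,.25]),Rt(24,0))
plan((b[0],24,0),([.368,-.225,.2],13.3,-30),10,ease=True,base=b)
```

```text
[-2,-11,3,-5.6,0.4,0.5,-5,-22,5,-11.2,0.8,1.1,-7,-33,8,-16.9,1.2,1.8,-9,-44,10,-22.5,1.5,2.5,-12,-56,13,-28.1,1.8,3.2,-14,-67,16,-33.7,2,4,-17,-78,18,-39.3,2.2,4.8,-19,-89,21,-45,2.2,5.6]
[-7,-4,1,-0.8,-0,0.3,-26,-15,5,-3.1,-0,1.1,-53,-31,11,-6.5,-0.1,2.3,-87,-51,18,-10.6,-0.3,3.8,-124,-73,25,-15,-0.7,5.3,-160,-94,32,-19.4,-1.2,6.9,-194,-114,39,-23.5,-1.7,8.3,-222,-130,45,-26.8,-2.2,9.4,-240,-141,49,-29.1,-2.6,10.2,-247,-145,50,-29.9,-2.8,10.5]
```

```bash
python3 -m jog '[-2,-11,3,-5.6,0.4,0.5,-5,-22,5,-11.2,0.8,1.1,-7,-33,8,-16.9,1.2,1.8,-9,-44,10,-22.5,1.5,2.5,-12,-56,13,-28.1,1.8,3.2,-14,-67,16,-33.7,2,4,-17,-78,18,-39.3,2.2,4.8,-19,-89,21,-45,2.2,5.6,-19,-89,21,-45,2.2,5.6]' && python3 -m jog '[-7,-4,1,-0.8,0,0.3,-26,-15,5,-3.1,0,1.1,-53,-31,11,-6.5,-0.1,2.3,-87,-51,18,-10.6,-0.3,3.8,-124,-73,25,-15,-0.7,5.3,-160,-94,32,-19.4,-1.2,6.9,-194,-114,39,-23.5,-1.7,8.3,-222,-130,45,-26.8,-2.2,9.4,-240,-141,49,-29.1,-2.6,10.2,-247,-145,50,-29.9,-2.8,10.5]' && python3 -m jog '[0,0,0,0,0,0,0,0,0,0,0,0]'
python3 - <<'E'
from w import *
st();snap('wrist','w8')
E
python3 z.py w8 350 60 130 95 6 w8z
```

```text
clock: 12.4
position: [0.3962, 0.0585, 0.2519]
ee_rot: [0.002, 0.545, 0.838, 0.001]
contact_force: [0.1, 0.1, -1.0]
width: 0.0093
clock: 13.65
position: [0.366, -0.2272, 0.1997]
ee_rot: [0.16, 0.601, 0.756, 0.203]
contact_force: [0.0, 0.2, -1.6]
width: 0.0092
clock: 13.9
position: [0.3668, -0.2244, 0.2007]
ee_rot: [0.161, 0.599, 0.758, 0.204]
contact_force: [-0.0, 0.0, -1.0]
width: 0.009
t 13.9 p [ 0.3668 -0.2244  0.2007] yaw 13.36 tilt -30.05 roll(toolx z) 0.03 F [-0.03  0.03 -1.01] w 0.009 q [-1.14 -0.01  2.12  0.62  1.02 -1.7 ]
```

View pics/w8.png

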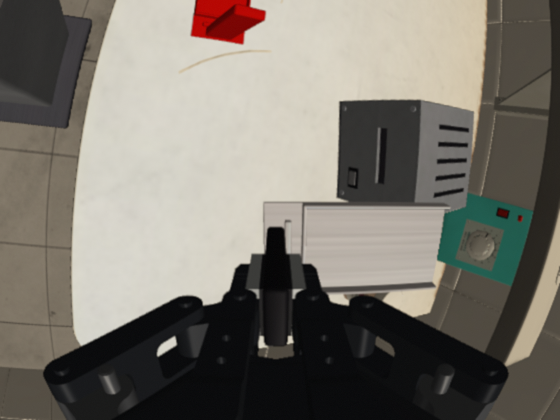

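The box face is clearly visible, with the slot at u≈381, v 128–183. I'll zoom for corner positions.

```bash
python3 z.py w8 332 93 94 70 8 w8a; python3 z.py w8 332 143 94 70 8 w8b
```

```text
(no output)
```

View pics/w8a.png

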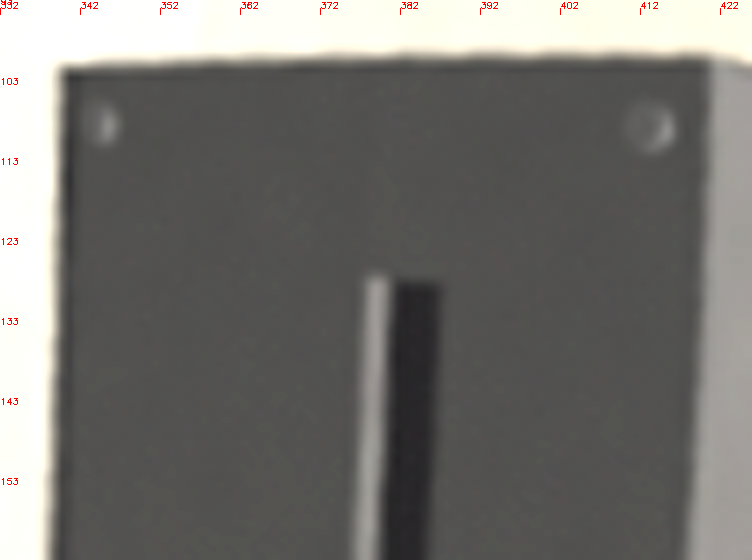

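View pics/w8b.png

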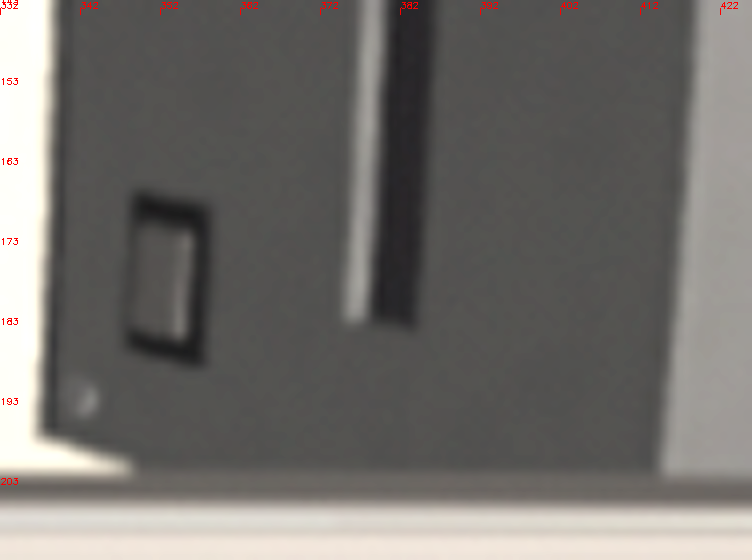

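```bash
cat > r8.py <<'E'
from w import *
import pickle
d=pickle.load(open("pics/w8.pkl","rb"));a=cr((332,93),8);b=cr((332,143),8)
co=[(a(366,276),(0,.03,.07)),(a(442,282),(0,.03,.083)),(b(343,321),(0,-.03,.07)),(b(416,328),(0,-.03,.083)),(a(60,68),(0,.06,0)),(a(712,57),(0,.06,.125)),(b(40,435),(0,-.06,0))]
def mk(co,nz):
    return lambda p:np.concatenate([fe(d,place(p,[X])+[0,0,p[3] if nz else 0])[0]-u for u,X in co])
for nz in (0,1):
    f=mk(co,nz);r=least_squares(f,[.55,-.14,.23,0]);print(r.x,np.degrees(r.x[2]));print(f(r.x).round(1))
f=mk(co[:4],0);r=least_squares(f,[.55,-.14,.23,0]);print('slot only',r.x,np.degrees(r.x[2]),f(r.x).round(1))
E
python3 r8.py
```

```text
[ 0.5567545  -0.14033348  0.23666939  0.        ] 13.560157341177714
[ 1.1  0.4  0.7  0.3  1.4 -0.4  1.   0.9 -2.6 -0.2  0.6  0.  -2.4 -1. ]
[ 0.56051247 -0.13973532  0.23098685 -0.00359674] 13.234571697415381
[ 1.1  0.6  0.6  0.5  1.2 -1.   0.7  0.2 -1.9  0.3 -0.   0.7 -2.2 -1.6]
slot only [ 0.55494704 -0.14040039  0.22817319  0.        ] 13.073360617111524 [ 0.2 -0.  -0.2 -0.1  0.2 -0.6 -0.2  0.7]
```

```bash
python3 z.py w8 258 195 100 75 8 t8a; python3 z.py w8 358 195 100 105 7 t8b;python3 z.py w8 258 245 100 75 8 t8c
```

```text
(no output)
```

View pics/t8a.png

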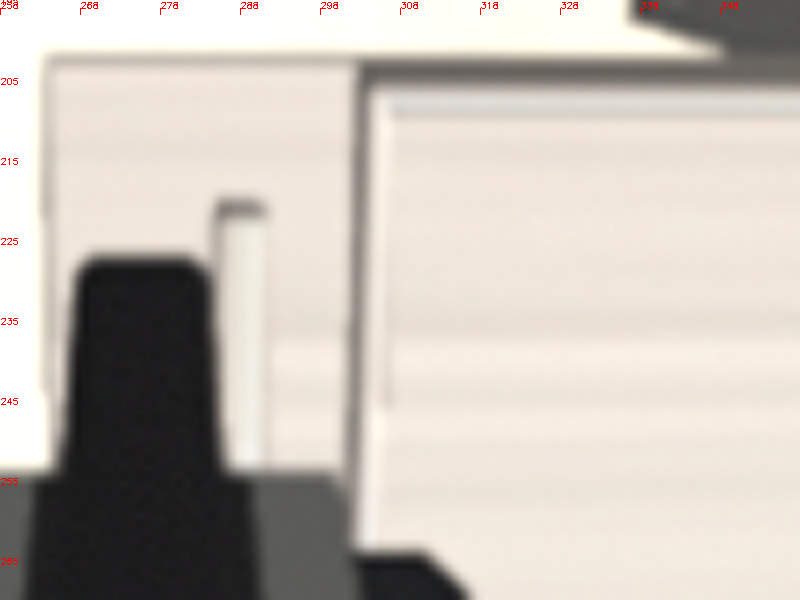

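View pics/t8b.png

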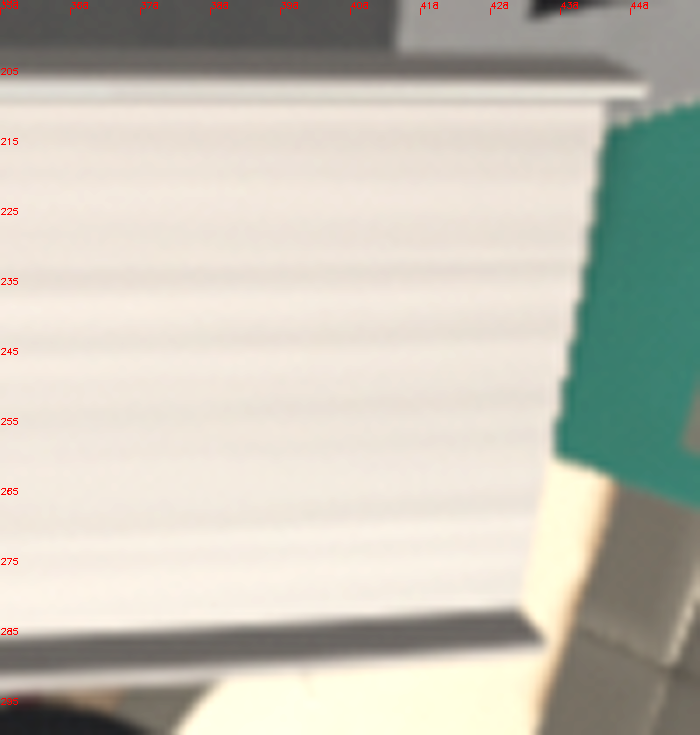

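View pics/t8c.png

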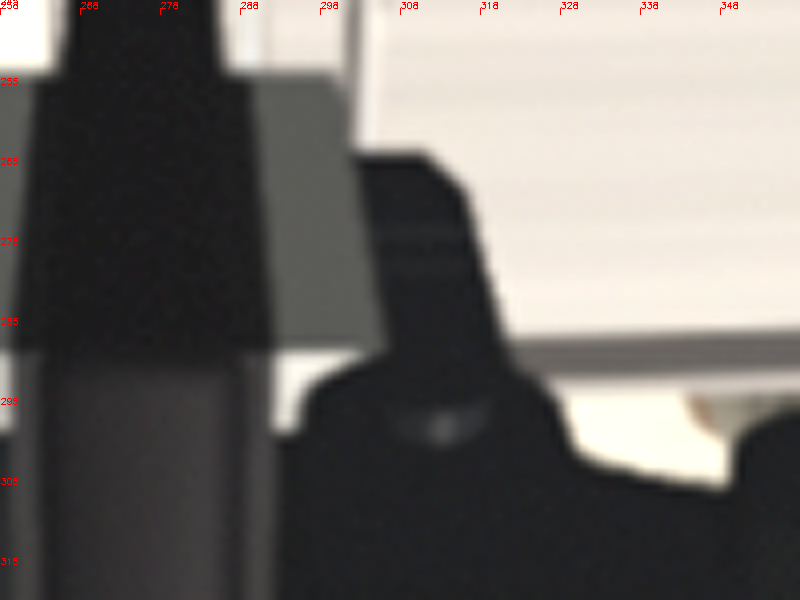

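```bash
cat > r9.py <<'E'
from w import *
import pickle
d=pickle.load(open("pics/w8.pkl","rb"));a=cr((258,195),8);b=cr((358,195),7)
p0=np.array([.3668,-.2244,.2007]);
s,pm,R0=cur(); p0=pm
co=[(b(607,55),(.045,.028,0)),(b(648,84),(.045,.028,.009)),(b(546,646),(.045,-.0275,.009)),(b(523,608),(.045,-.0265,.002)),(a(358,61),(-.045,.028,.001)),(a(369,86),(-.045,.028,.009))]
def W(p,X):
    t=np.array([X[0]+.06,X[1],X[2]-.055])  # rel handle in tray axes
    t=Ro.from_rotvec(np.radians(p[3:6])).apply(t)+p[:3]/1000
    return p0+R0@np.array([t[1],t[0],-t[2]])
def f(p,reg=True):
    r=np.concatenate([fe(d,[W(p,X)])[0]-u for u,X in co]);
    return np.r_[r,(p[3:6])*1.,p[:3]*.2] if reg else r
r=least_squares(f,np.zeros(6));print("offset tray frame mm (x,y,z), rot deg (roll,pitch,yaw)",r.x.round(2));print(f(r.x,0).round(1))
E
python3 r9.py
```

```text
offset tray frame mm (x,y,z), rot deg (roll,pitch,yaw) [ 1.55 -2.18 -1.15  0.27 -0.13  0.08]
[-0.6 -0.1  0.3 -0.5  0.3  0.7 -0.4 -0.   0.2 -0.3  0.   0.3]
```

Run:
```python
from w import *
s,p,R=cur();yw=13.1;y=np.radians(yw);D=np.array([np.cos(y),np.sin(y)]);L=np.array([-D[1],D[0]])
S=np.array([.555,-.1404]);T=S-.125*D+.002*L;print(T)
plan((p,13.36,-30),([*T,.127],yw,0),10)
```

```text
[ 0.4327997  -0.16678346]
[1,1,3,0.9,-0,0,4,3,11,3.2,-0,0,9,7,22,6.5,-0,0.1,14,11,36,10.6,-0.1,0.1,20,15,51,15.1,-0.1,0.1,26,20,67,19.5,-0.1,0.2,32,24,80,23.6,-0.1,0.2,36,27,92,26.9,-0.1,0.3,40,29,100,29.2,-0.1,0.3,41,30,103,30.1,-0.1,0.3]
```

```bash
python3 -m jog '[1,1,3,0.9,0,0,4,3,11,3.2,0,0,9,7,22,6.5,0,0.1,14,11,36,10.6,-0.1,0.1,20,15,51,15.1,-0.1,0.1,26,20,67,19.5,-0.1,0.2,32,24,80,23.6,-0.1,0.2,36,27,92,26.9,-0.1,0.3,40,29,100,29.2,-0.1,0.3,41,30,103,30.1,-0.1,0.3]' && python3 -m jog '[0,0,0,0,0,0,0,0,0,0,0,0,0,0,0,0,0,0]'
python3 - <<'E'
from w import *
st();snap('wrist','w9');snap('scene','s9')
E
python3 z.py w9 420 120 110 85 7 w9a;python3 z.py w9 420 205 110 100 7 w9b
```

```text
clock: 15.2
position: [0.4335, -0.1663, 0.1263]
ee_rot: [-0.0, 0.622, 0.783, -0.0]
contact_force: [0.5, -0.8, -0.9]
width: 0.0094
clock: 15.58
position: [0.4323, -0.1679, 0.1268]
ee_rot: [0.0, 0.623, 0.782, -0.0]
contact_force: [0.0, 0.5, -0.5]
width: 0.0095
t 15.57 p [ 0.4323 -0.1679  0.1268] yaw 12.9 tilt 0.0 roll(toolx z) -0.03 F [ 0.03  0.47 -0.52] w 0.0095 q [-0.52  0.22  1.92 -0.    1.   -0.75]
```

View pics/w9.png

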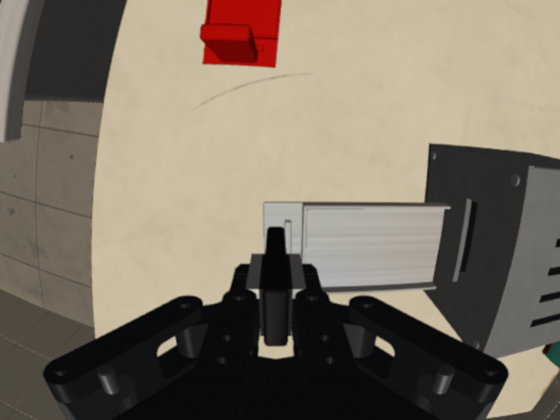

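View pics/w9a.png

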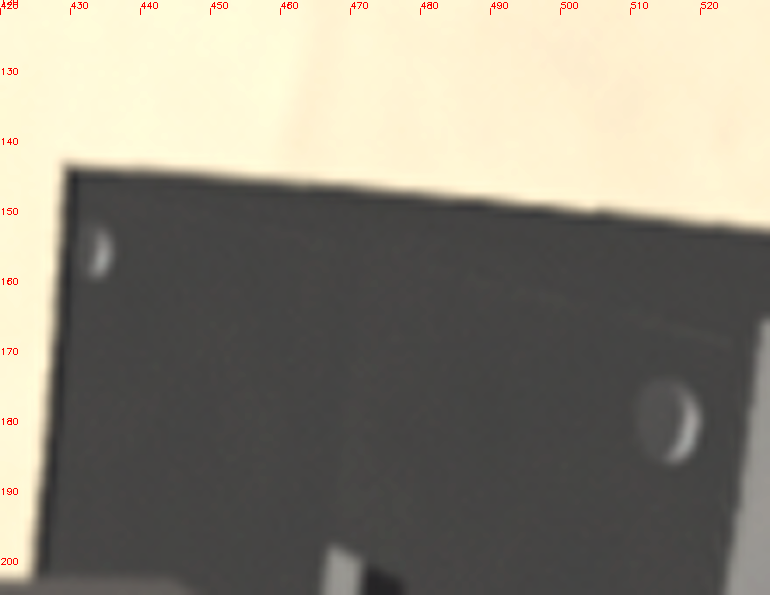

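View pics/w9b.png

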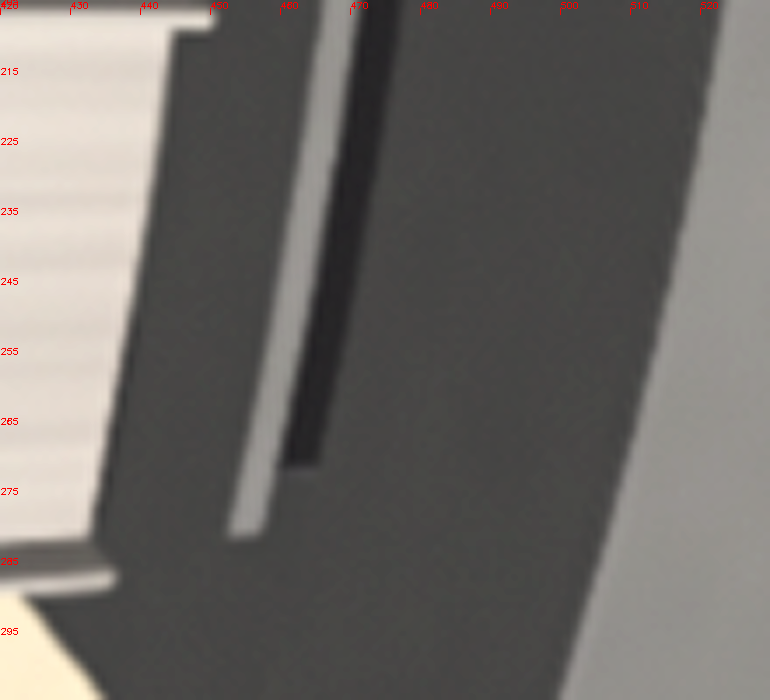

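```bash
python3 z.py w9 258 195 100 75 8 t9a
cat > r10.py <<'E'
from w import *
import pickle
d=pickle.load(open("pics/w9.pkl","rb"));a=cr((420,120),7);b=cr((420,205),7);t=cr((258,195),8)
s,p0,R0=cur();print(p0)
sl=[(a(329,547),(0,.03,.07)),(b(228,537),(0,-.03,.07)),(a(404,577),(0,.03,.083))]
g=lambda p:np.concatenate([fe(d,place(p,[X]))[0]-u for u,X in sl])
r=least_squares(g,[.555,-.14,.228]);S=r.x;print("slot",r.x,np.degrees(r.x[2]),g(r.x).round(1))
co=[(b(215,23),(.045,.0275,.009)),(b(117,580),(.045,-.0275,.009)),(b(92,540),(.045,-.0265,.002)),(b(172,30),(.045,.0255,.002)),(t(358,61),(-.045,.028,.001)),(t(369,86),(-.045,.028,.009))]
def W(p,X):
    q=Ro.from_rotvec(np.radians(p[3:6])).apply(np.array([X[0]+.06,X[1],X[2]-.055]))+p[:3]/1000
    return p0+R0@np.array([q[1],q[0],-q[2]])
def f(p,reg=True):
    q=np.concatenate([fe(d,[W(p,X)])[0]-u for u,X in co]);
    return np.r_[q,p[3:6],p[:3]*.2] if reg else q
r=least_squares(f,np.zeros(6));print("tray off",r.x.round(2),f(r.x,0).round(1))
F=W(r.x,(.045,0,.0045));dd=F-[S[0],S[1],.0765];c,n=np.cos(S[2]),np.sin(S[2])
print("front rel slot mm: fwd",(c*dd[0]+n*dd[1])*1e3,"left",(-n*dd[0]+c*dd[1])*1e3,"up",dd[2]*1e3)
v=W(r.x,(.045,0,0))-W(r.x,(-.045,0,0));print("tray yaw",np.degrees(np.arctan2(v[1],v[0])))
E
python3 r10.py
```

```text
[ 0.43237488 -0.16790071  0.12676258]
slot [ 0.55455599 -0.1406638   0.23267093] 13.331062303661705 [ 0.  -0.1 -0.1 -0.7 -0.   0.7]
tray off [ 1.19 -1.95 -0.98 -0.12 -0.38 -0.01] [-0.  -0.4 -0.4  0.8 -0.7  0.3  0.5 -1.3  0.4  0.   0.1  0.5]
front rel slot mm: fwd -18.679624137704096 left -1.2346257208579787 up -0.545278312244421
tray yaw 12.892799828424502
```

View pics/t9a.png

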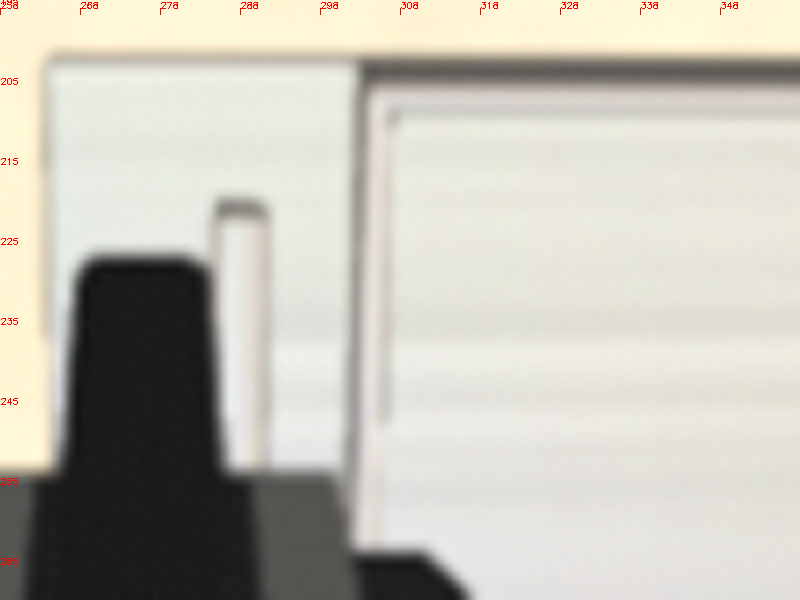

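Measured front edge is 18.7 mm before the slot, 1.2 mm right of centre, with yaw 0.4° short. I'll correct, advance 10 mm, and measure again.

```bash
python3 -m jog '[0.5,2,-0.3,0,0,-0.4,0.5,5,-0.3,0,0,-0.4,0.5,8,-0.3,0,0,-0.4,0.5,10,-0.3,0,0,-0.4,0.5,10,-0.3,0,0,-0.4,0.5,10,-0.3,0,0,-0.4,0.5,10,-0.3,0,0,-0.4]'
python3 - <<'E'
from w import *
st();snap('wrist','w10');st()
E
python3 z.py w10 400 170 130 130 6 w10a
```

```text
clock: 16.55
position: [0.4422, -0.1648, 0.1268]
ee_rot: [-0.0, 0.62, 0.785, -0.0]
contact_force: [-0.3, -0.8, -0.6]
width: 0.0095
t 16.55 p [ 0.4422 -0.1648  0.1268] yaw 13.36 tilt 0.04 roll(toolx z) -0.01 F [-0.31 -0.78 -0.61] w 0.0095 q [-0.5   0.23  1.91 -0.    1.   -0.74]
t 16.6 p [ 0.4422 -0.1648  0.1268] yaw 13.35 tilt 0.04 roll(toolx z) -0.01 F [ 0.91  1.46 -0.27] w 0.0093 q [-0.5   0.23  1.91 -0.    1.   -0.74]
```

View pics/w10a.png

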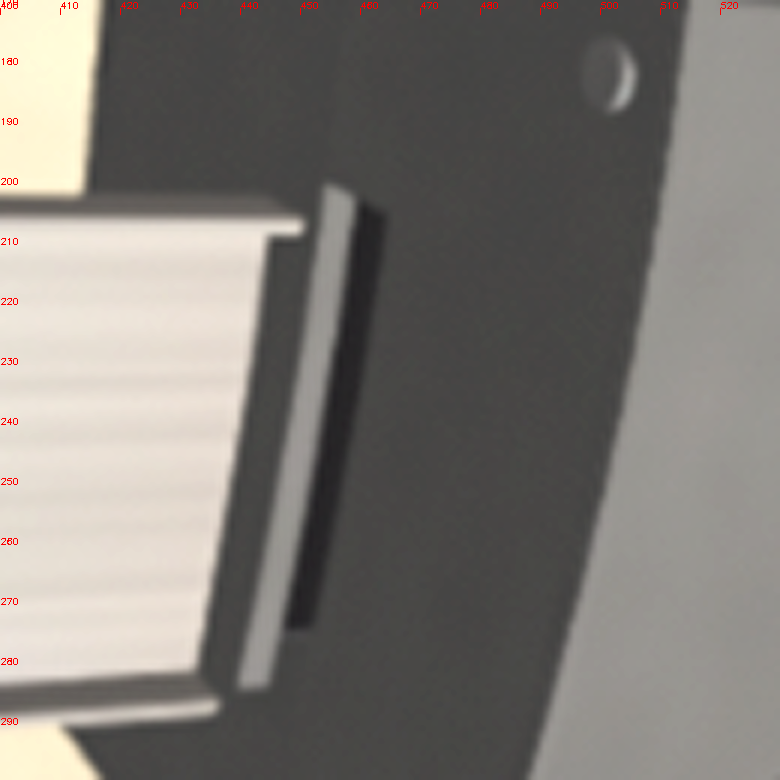

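```bash
sed -e 's/w9.pkl/w10.pkl/' -e 's/a=cr((420,120),7);b=cr((420,205),7)/a=cr((400,170),6);b=a/' -e 's/^sl=.*/sl=[(a(324,182),(0,.03,.07)),(a(237,688),(0,-.03,.07)),(a(387,212),(0,.03,.083))]/' -e 's/b(215,23)/a(306,221)/' -e 's/b(117,580)/a(220,704)/' -e 's/b(92,540)/a(197,671)/' -e 's/b(172,30)/a(267,237)/' r10.py > r11.py; python3 r11.py
```

```text
[ 0.44217911 -0.16484806  0.12679877]
slot [ 0.55442786 -0.1407164   0.23252713] 13.322822943538574 [ 0.1  0.  -0.  -0.4 -0.1  0.3]
tray off [ 1.43 -1.92 -0.81 -0.09 -0.18  0.08] [-0.4  0.6 -0.3  0.9 -0.4  0.2  0.5 -1.9  0.3 -0.1  0.1  0.4]
front rel slot mm: fwd -8.237474126989117 left 0.5656964588036438 up -0.7551284264081942
tray yaw 13.428816588165736
```

```bash
for i in 10 11; do cat r$i.py > tmp.py
cat >> tmp.py <<'E'
g=lambda p:np.concatenate([fe(d,place(p,[X])+[0,0,p[3]])[0]-u for u,X in sl])
q=least_squares(g,[.555,-.14,.228,0]);print("slot zfree",q.x,q.fun.round(1))
E
python3 tmp.py | tail -1; done
python3 - <<'E'
from w import *
st()
E
```

```text
slot zfree [ 0.55291428 -0.14028558  0.23732513  0.00228306] [-0.  -0.4 -0.  -0.   0.   0.4]
slot zfree [ 0.55350825 -0.14046729  0.23512068  0.00137651] [ 0.1 -0.2  0.   0.  -0.1  0.2]
t 16.6 p [ 0.4422 -0.1648  0.1268] yaw 13.35 tilt 0.04 roll(toolx z) -0.01 F [ 0.91  1.46 -0.27] w 0.0093 q [-0.5   0.23  1.91 -0.    1.   -0.74]
```

```bash
python3 -m jog '[-0.4,2,-0.4,0,0,0,-0.4,4,-0.4,0,0,0,-0.4,6,-0.4,0,0,0,-0.4,8,-0.4,0,0,0,-0.4,10,-0.4,0,0,0,-0.4,12,-0.4,0,0,0,-0.4,14,-0.4,0,0,0,-0.4,16,-0.4,0,0,0,-0.4,16,-0.4,0,0,0]'
python3 - <<'E'
from w import *
st();snap('wrist','w11');st()
E
python3 z.py w11 400 170 130 130 6 w11a
```

```text
clock: 17.73
position: [0.4581, -0.1616, 0.1272]
ee_rot: [-0.0, 0.62, 0.785, -0.0]
contact_force: [0.4, -0.5, -0.7]
width: 0.0091
t 17.73 p [ 0.4581 -0.1616  0.1272] yaw 13.36 tilt 0.03 roll(toolx z) -0.02 F [ 0.44 -0.52 -0.74] w 0.0091 q [-0.48  0.25  1.88 -0.    1.01 -0.71]
t 17.77 p [ 0.458  -0.1615  0.1271] yaw 13.36 tilt 0.04 roll(toolx z) -0.01 F [ 0.27  0.58 -0.92] w 0.0094 q [-0.48  0.25  1.88 -0.    1.01 -0.71]
```

View pics/w11a.png

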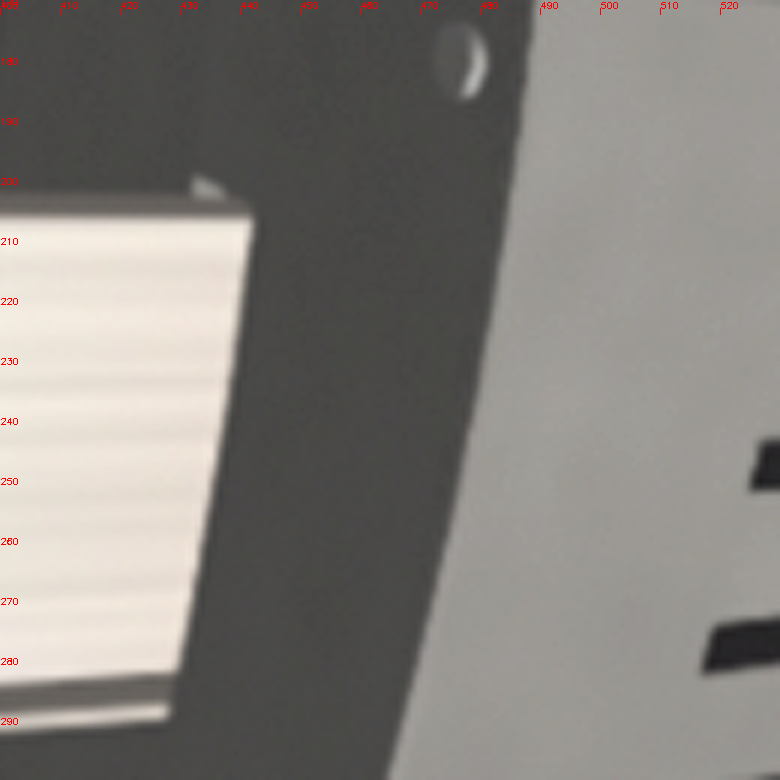

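The front edge has entered the slot with no contact force. I'll insert 45 mm more.

```bash
python3 -m jog '[0,4,0,0,0,0,0,9,0,0,0,0,0,14,0,0,0,0,0,19,0,0,0,0,0,22,0,0,0,0,0,22,0,0,0,0]'; python3 -c "
from w import *
st()"; python3 -m jog '[0,4,0,0,0,0,0,9,0,0,0,0,0,14,0,0,0,0,0,19,0,0,0,0,0,23,0,0,0,0,0,23,0,0,0,0,0,23,0,0,0,0]'
python3 - <<'E'
from w import *
st();snap('wrist','w12');snap('side','d12');snap('scene','s12');st()
E
python3 z.py w12 290 170 130 130 6 w12a
```

```text
clock: 18.52
position: [0.4796, -0.1564, 0.1271]
ee_rot: [-0.0, 0.62, 0.785, -0.0]
contact_force: [-0.4, 0.1, -1.0]
width: 0.0094
t 18.52 p [ 0.4796 -0.1564  0.1271] yaw 13.37 tilt 0.04 roll(toolx z) -0.02 F [-0.36  0.11 -0.98] w 0.0094 q [-0.45  0.28  1.84 -0.    1.03 -0.69]
clock: 19.4
position: [0.5015, -0.1511, 0.1271]
ee_rot: [-0.0, 0.62, 0.785, -0.0]
contact_force: [-0.9, 1.2, -1.3]
width: 0.0095
t 19.4 p [ 0.5015 -0.1511  0.1271] yaw 13.36 tilt 0.05 roll(toolx z) -0.0 F [-0.94  1.23 -1.28] w 0.0095 q [-0.43  0.3   1.8  -0.    1.04 -0.66]
t 19.55 p [ 0.5015 -0.1512  0.1271] yaw 13.35 tilt 0.05 roll(toolx z) -0.01 F [ 0.09  0.69 -1.57] w 0.0093 q [-0.43  0.3   1.8  -0.    1.04 -0.66]
```

View pics/w12.png

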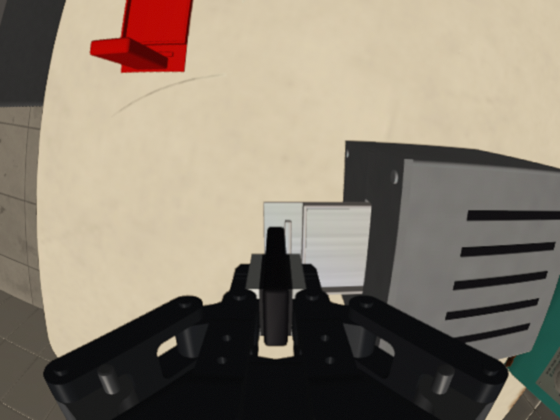

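View pics/w12a.png

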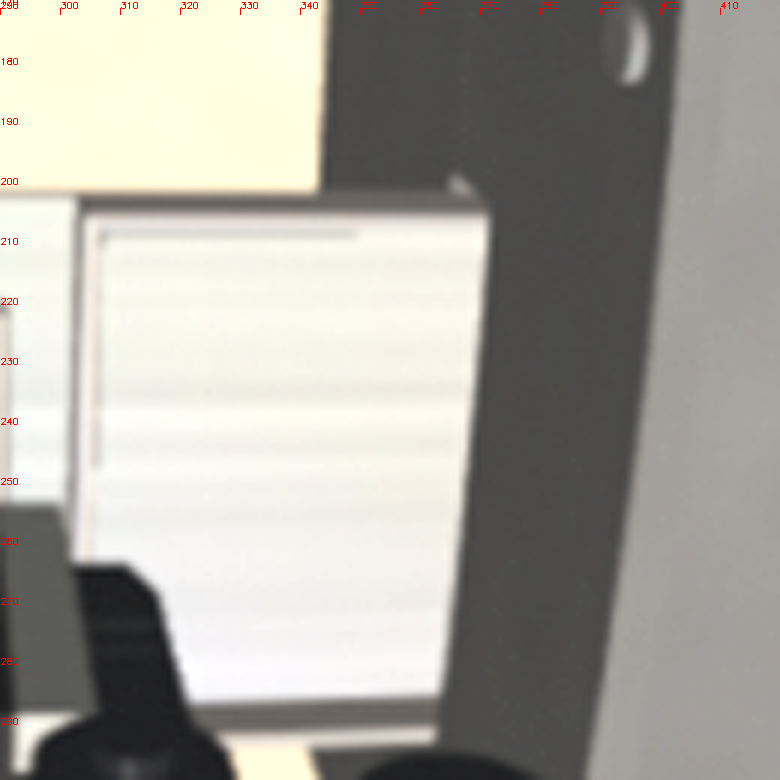

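View pics/d12.png

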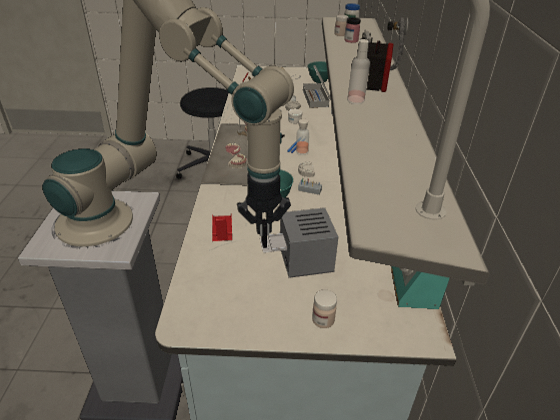

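```bash
python3 -m jog '[0,0,0,0,0,0,0,0,0,0,0,0,0,0,0,0,0,0,0,0,0,0,0,0]'; python3 -c "
from w import *
from rig import get_state
st()"; python3 -m jog '[0,0,0,0,0,0,0,0,0,0,0,0]'; python3 z.py s12 180 140 240 180 3 s12z
```

```text
clock: 20.05
position: [0.5017, -0.1512, 0.1272]
ee_rot: [-0.0, 0.62, 0.785, -0.0]
contact_force: [-0.5, 0.2, -0.3]
width: 0.0094
t 20.05 p [ 0.5017 -0.1512  0.1272] yaw 13.35 tilt 0.03 roll(toolx z) -0.02 F [-0.5   0.23 -0.26] w 0.0094 q [-0.43  0.3   1.8  -0.    1.04 -0.66]
clock: 20.3
position: [0.5017, -0.1512, 0.1272]
ee_rot: [-0.0, 0.62, 0.785, -0.0]
contact_force: [0.0, 0.1, -1.6]
width: 0.0092
```

View pics/s12z.png

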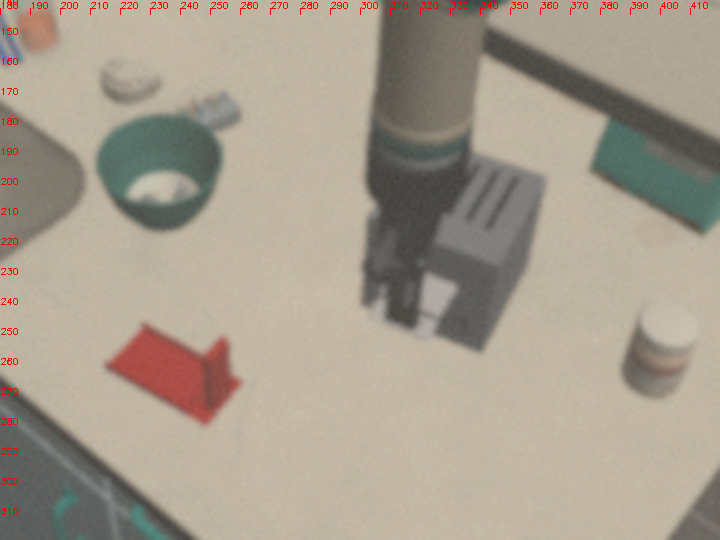

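The bowl is upright with the scraps in it at scene (232,203). The jar, cast and burs look unmoved, and forces are at noise level. Handing in.

```bash
python3 -c "
from rig import *
print(sign_off())"
```

```text
the job is handed in; nothing more can be done
None
```

I tipped the three scraps into the bowl and handed the job in at about 20 s, with the empty tray held level in the slot; the hand-in gave no verdict.

- **Pour:** I gripped the tray by its handle and tilted it 45° over the bowl. The wrist picture then showed an empty pan and all three scraps on the bowl floor. The gripper did not touch them.
- **Insertion:** The pan is about 51–53 mm into the slot, or 57–59% of its length. Its tilt is under 0.1°, and its yaw is within about 0.1° of the slot's.
- **Contact:** The force readings stayed at tray weight plus noise, up to about 1.6 N. A visible gap of about 2 mm at the left end of the slot suggests the pan is centred sideways.
- **Surroundings:** In the last scene picture the bowl was upright with the scraps in it. The jar, plaster cast and bur block looked unmoved.

**Checks that disagreed:**
- **Tray height:** The wrist camera put the tray about 1 mm lower in the grip than the grasp height implied. I used the arm's own height reading for the slot, so vertical centring is not confirmed by the camera.
- **Box height:** The box's lower edge showed about 2 px higher than its stated size predicts. I aimed by the slot's own corners instead.

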